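Close and clamp the board test box

ROBOT

A 6-joint arm with a two-finger parallel gripper is mounted at the origin on the work surface. World frame = base frame: x ahead of the robot, y to its left, z up, the work surface at z = 0. Lengths are in mm, angles in degrees, forces in N, time in s.
With the tool pointing down it reaches from about 300 to 850 mm from the base axis. Payload 4.2 kg.
Tool frame: the origin (TCP) lies midway between the tips of the shut fingers; the grasp point (between the pads) lies 19 mm behind it; z points along the fingers, y is the line along which they close (so a half turn about z gives the same grasp; the last joint's range is limited). The gripper opens to 91 mm and grips with 3 to 60 N. Pads are 32 mm wide; open, the fingers measure 118 mm over their backs; the gripper's body (76 mm by 178 mm) begins 60 mm behind the grasp point.
Start: joints at [66.463, 18.312, 89.639, -0, 72.044, -1.146], TCP at [219.039, 531.667, 174.776] pointing down, gripper open.
Joint ranges: [-177.97, 177.97], [-48.28, 115.42], [12.27, 149.76], [-77.06, 257.06], [2.81, 150.46], [-146.56, 146.56]. Speed limits (degrees/s): [147.25, 147.25, 180, 180, 180, 180].

INTERFACE

Orientations are given as [roll, pitch, yaw] about the fixed x, y, z axes, in that order (R = Rz(yaw) Ry(pitch) Rx(roll)).
In Python, from workcell import env gives the robot as it stands.
- The arm moves only by the tool send_rows, never from a script. Its argument "steps" is a list that holds one entry, the list of rows, each a list of 5 numbers: the shift along the tool's x, y, z scaled (see below), then the turn about the tool's z scaled (see below), then the opening, from 0 (shut) to 1 (fully open). In form: [[[dx, dy, dz, yaw, fingers], ...]]. A call has 1 to 5 rows; each row shifts and turns the commanded pose from where the row before left it, along the tool's axes as they then stand; what a row does not reach is not made up. The controller multiplies each number of a shift by 0.04 m and each number of a turn by 0.12 rad. A row lasts 1/12 s, in which the tool goes at most 41.7 mm and 7.16 degrees, less where a joint would pass 70% of its speed; a pose out of reach is approached as far as the arm can. A call with a number of a shift or a turn outside -1 to 1 is refused whole. A call with a gripper value outside its range is refused whole. The fingers move at their own pace and stop on an object; "squeeze" is the grip in N (left out, the last holds). Time passes only in rows, so rows that do not move let the fingers close. It gives the time, the measured TCP pose, the force, the opening and the grip force at its end, in the units of the state.
- env.state(): the state, without advancing time (a new reading comes with each control period).
- env.grab_frame(name): name is "scene" or "top"; returns a dict with "pixels" (400x640x3 uint8, red, green, blue), "depth" (400x640 float32, mm along the optical axis (not along the pixel's ray), 0 where there is no reading), "intrinsics" (3x3 intrinsics, pixels), "dist" ([k1, k2, p1, p2, k3] as OpenCV has them; the pictures are not rectified), "cam_to_world" (4x4, takes a point from camera to world coordinates). Camera axes: x right, y down, z forward; pixel columns grow to the right and rows downward; lengths in mm; the calibration is good to about 2 mm. A picture is of the moment at which its call begins.
- env.job_done(): hands the job in; it is judged then, once.
The state is a dict: "time_s": time; "qpos": joint angles; "qvel": joint speeds; "effort": joint torques, N m; "ee_pos": TCP position; "ee_rot": TCP orientation; "force": force on the tool from outside, world axes, zero at the start; "torque": the same for the moment, N m; "gripper_width": finger opening in mm; "gripper_force": force on a finger pad.
Only numpy, scipy, OpenCV 4.12 (cv2) and the standard library are available. Lean on these libraries where they do the work, as an engineer would, in place of code of your own. Each camera call takes 0.05 s, during which the arm holds its last target. There are 200 camera calls.

TASK

The board is loaded in the test box, so close it up: take the cover that fits (the larger of the two lying on the bench), hook its open edge under the keeper bar at the robot's side of the box, and lay it down flat and fully home on the rim. Only then swing the clamp arm over by pushing it and press it down until its rubber foot bites firmly on the cover and stays biting; a firm push is enough, do not force it. Leave the small cover and everything else on the bench where it is.

Things in the scene. Friction and masses are not known exactly. Their poses are not given: they have to be found in the camera images.
- box: Fixed open cast aluminium box, 150 (x) by 134 (y) by 60 mm high, walls 6 mm, green board inside. Origin: centre of its underside, z up; x points from the keeper (robot's side) to the clamp (far side). Rim at z = 60, opening x -69 to 69, y -61 to 61 mm. Clamp bracket: x 75 to 128, 40 mm wide, 50 mm high; its two cheeks (x 102 to 122) rise to z = 96 mm.
- keeper_mouth (a point): Middle of the open mouth of the keeper slot (box frame -62, 0, 66 mm). The keeper is a steel bar along the whole near rim, overhanging x -84 to -62 mm, underside at z = 72, top at 78 mm: a slot 12 mm high above the rim, closed at x = -76 mm by a back plate.
- lid: Larger cover, loose, about 0.3 kg: plate 148 (x) by 132 (y) by 5 mm, z 10 to 15 mm. Origin: centre, at the bottom of its lips, on which it lies. Lips 10 mm deep, 4 mm thick under the far side (outer face x = 67) and both sides (outer faces y = -58 and 58, from x = -48 on). Seated: origin 50 mm above the box's, centred within 2 to 3 mm, axes parallel to the box's.
- lid_handle (a point): Top middle of the cover's black bar handle at its centre: 12 (x) by 64 (y) mm, from z = 15 to 47 mm in the cover's frame.
- lid_tongue (a point): Middle of the lower corner of the cover's near edge (-74, 0, 10 mm in its frame), which has no lip: the tongue that goes up to 14 mm under the keeper. The lips drop inside the box walls, so the cover cannot go on level: slide the tongue in with the far side raised 8 to 18 degrees, then lower the far side.
- small_lid: A smaller cover of the same make, 112 by 100 mm, same bar handle; it belongs to another box. Not to be moved.
- clamp (a joint): Angle of the clamp arm, rad: 0 = arm level over the cover, grows as it swings up and away from the robot (about 1.57 upright, 1.65 to 1.9 at the start). Stiff hinge (0.7 N m friction) that stays where it is left. With the cover seated the foot touches it at about +0.03 and is fully pressed at the stop, -0.035.
- clamp_hinge (a point): Axis of the clamp hinge (along the box's y), box frame x 112, y 0, z 85 mm.
- clamp_tip (a point): End of the clamp arm, 87 mm from the hinge. The arm is a steel bar 16 mm wide and 10 mm thick ending in a rubber grip 27 mm long, 20 mm wide and 16 mm thick.
- clamp_foot: Sprung rubber foot on the arm, 18 mm across; origin on the arm's middle line 60 mm from the hinge, its face 22 mm below that (arm's own frame). It yields up to 6 mm, 2.5 N per mm.
- flux: Bottle, 48 mm across, 120 mm high, origin at its foot; bystander.
- jar: Jar, 60 mm across, 70 mm high, origin at its foot; bystander.
- driver: Screwdriver, 170 mm long, lying; bystander.
- brush: Brush, 160 mm long, lying; bystander.
- tape: Ring (tape core) 76 mm across, 20 mm high, lying; bystander.
Mind the look-alikes: they are no part of the job. What is shaped like the lid but blue or turquoise is not meant.

How it is judged:
By the outcome, as a careful person would: the job done as asked, in the order asked, and still so for the second after the job is handed in, with the robot touching nothing.
It also fails if it takes over 54 s, if anything falls off the work surface, if the arm or the gripper's body presses on something with over 40 N, if the wrist force passes 120 N, or if a joint passes its speed limit or range.

## Working session

There is one attempt and no reset: what is moved stays moved. The work goes in short steps, Python scripts to look and compute and a tool call to move; the robot and the scene stay as the last step left them, time stands still between calls to the robot, and variables do not carry over. Pictures are saved under pics/ and viewed, at most 10 in all, crops included, and the job is handed in when it is done.

Besides the shell and the picture viewer there is one more tool, called as a command line: name --argument value ..., lists and objects as JSON in quotes. send_rows: Moves the arm, as the interface text tells. Shifts and turns lie within -1 to 1; 1 stands for 0.04 m of shift or 0.12 rad of turn. Its arguments: {"type":"object","properties":{"steps":{"type":"array"},"squeeze":{"type":"number"}},"required":["steps"]}

```bash
ls; mkdir -p pics
python3 - <<'E'
from workcell import env
import cv2,numpy as np
s=env.state();print(s)
for n in("scene","top"):
    f=env.grab_frame(n);np.savez(f"{n}0.npz",**f)
    cv2.imwrite(f"pics/{n}0.png",f["pixels"][:,:,::-1]);print(f["intrinsics"],f["dist"],f["cam_to_world"])
E
```

```text
pics
{'time_s': 0.0, 'qpos': array([ 6.64631915e+01,  1.83532828e+01,  8.97067358e+01, -2.49092078e-04,
        7.20415093e+01, -1.14522469e+00]), 'qvel': array([-0.07175455, -0.02570505, -0.01558086, -0.03346163, -0.011558  ,
       -0.04175487]), 'effort': array([ 6.42352443e-04, -4.12470782e+01, -2.31976497e+01,  7.27433665e-02,
        4.58260160e-02, -1.38695286e-04]), 'ee_pos': array([218.80683577, 531.13227172, 173.90163025]), 'ee_rot': array([-1.79898488e+02, -1.79242522e-03,  1.57608492e+02]), 'force': array([-0.26955748,  0.21968928, -0.35041713]), 'torque': array([-0.06741368, -0.00936085,  0.03550587]), 'gripper_force': 0.0, 'gripper_width': 91.29068026852362}
[[437.34628074   0.         317.24878677]
 [  0.         437.34628074 200.37340686]
 [  0.           0.           1.        ]] [-0.09262565  0.          0.          0.          0.        ] [[-6.72590134e-01  5.61973566e-01 -4.81464663e-01  1.16847075e+03]
 [ 7.39851434e-01  5.24344718e-01 -4.21523987e-01  5.89651582e+02]
 [ 1.55681150e-02 -6.39725197e-01 -7.68446033e-01  1.13289273e+03]
 [ 0.00000000e+00  0.00000000e+00  0.00000000e+00  1.00000000e+00]]
[[412.35333196   0.         316.76801771]
 [  0.         412.35333196 200.22911046]
 [  0.           0.           1.        ]] [0.03644511 0.         0.         0.         0.        ] [[ 2.30394256e-02 -9.95366331e-01  9.33544419e-02  3.95801246e+02]
 [-9.99673584e-01 -2.39686581e-02 -8.84467981e-03  2.71406123e+01]
 [ 1.10412772e-02 -9.31201932e-02 -9.95593652e-01  1.28972139e+03]
 [ 0.00000000e+00  0.00000000e+00  0.00000000e+00  1.00000000e+00]]
```

View pics/top0.png

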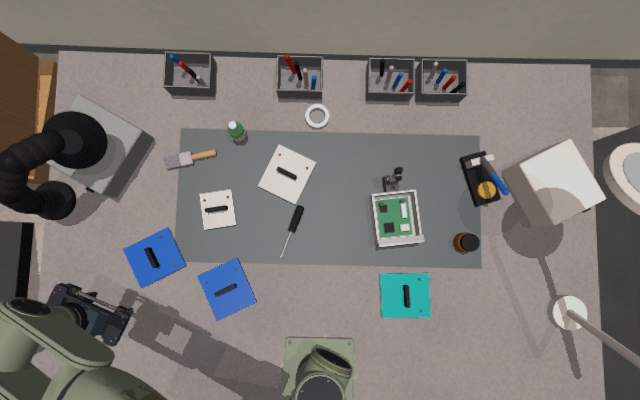

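View pics/scene0.png

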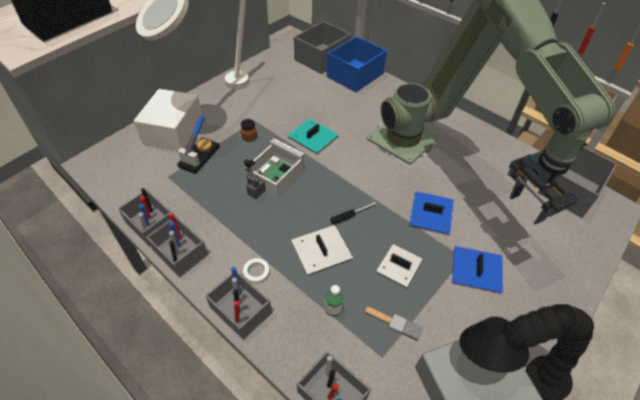

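Top view: the larger cover is at about (287,174), the small cover at (217,209). The box is at (397,218) with the keeper at the bottom edge (~(400,241)) and the clamp at (393,180). I'll zoom in and measure.

```bash
cat > h.py <<'E'
import numpy as np,cv2
def cloud(f):
    K,d,T=f["intrinsics"],f["dist"],f["cam_to_world"]; D=f["depth"]; h,w=D.shape
    uv=np.stack(np.meshgrid(np.arange(w),np.arange(h)),-1).reshape(-1,1,2).astype(float)
    n=cv2.undistortPoints(uv,K,d).reshape(h,w,2)
    P=np.dstack([n*D[...,None],D])
    W=P@T[:3,:3].T+T[:3,3]; W[D<=0]=np.nan
    return W
def px(f,p):
    T=np.linalg.inv(f["cam_to_world"]); r,_=cv2.Rodrigues(T[:3,:3])
    return cv2.projectPoints(np.atleast_2d(p).astype(float),r,T[:3,3],f["intrinsics"],f["dist"])[0][:,0]
def load(n): return dict(np.load(n))
E
python3 - <<'E'
from h import *
t=load("top0.npz");s=load("scene0.npz")
W=cloud(t)
np.set_printoptions(precision=1,suppress=True)
for n,(u,v) in dict(lid=(275,187),h=(287,173),small=(210,220),rimnear=(398,241),far=(393,194),bench=(330,230),tip=(398,170)).items(): print(n,W[v,u])
def mask_rect(f,box,zlo,zhi,W):
    u0,u1,v0,v1=box; m=np.zeros(W.shape[:2],bool); sub=W[v0:v1,u0:u1,2]; m[v0:v1,u0:u1]=(sub>zlo)&(sub<zhi); return m
m=mask_rect(t,(250,325,140,208),9,60,W)
P=W[m]; r=cv2.minAreaRect(P[:,:2].astype(np.float32)); print("lid",r,cv2.boxPoints(r),len(P))
H=P[P[:,2]>32]; print("handle",cv2.minAreaRect(H[:,:2].astype(np.float32)),H.mean(0),np.median(H[:,2]),len(H), np.median(P[:,2]))
m=mask_rect(t,(365,430,185,255),52,66,W);P=W[m];print("rim",cv2.minAreaRect(P[:,:2].astype(np.float32)),len(P))
m=mask_rect(t,(365,430,185,255),70,90,W);P=W[m];print("keeper+",cv2.minAreaRect(P[P[:,0]<350][:,:2].astype(np.float32)),len(P),P.mean(0))
def crop(f,b,k):
    return cv2.resize(f["pixels"][b[2]:b[3],b[0]:b[1],::-1],None,fx=k,fy=k,interpolation=cv2.INTER_CUBIC)
a=crop(t,(255,320,140,205),6);b=crop(t,(365,430,160,250),4)
c=crop(s,(285,360,220,280),5);d=crop(s,(235,310,130,200),5)
C=np.zeros((600,800,3),np.uint8)
for im,(x,y) in((crop(t,(255,320,143,206),4),(0,0)),(crop(t,(365,430,160,252),4),(0,252)),(crop(s,(285,360,220,280),5),(270,0)),(crop(s,(237,312,130,190),5),(270,300))):
    im=im[:600-y,:800-x];C[y:y+im.shape[0],x:x+im.shape[1]]=im
cv2.imwrite("pics/c1.png",C)
E
```

```text
lid [553.6 146.7  14.6]
h [592.7 108.3  50.8]
small [446.5 343.2  12.6]
rimnear [ 395.4 -223.8   78.7]
far [ 538.  -216.6   37.2]
bench [424.5 -27.9  -2.8]
tip [ 589.4 -203.9  170.7]
lid ((587.56689453125, 101.72583770751953), (158.2868194580078, 154.48751831054688), 65.58087921142578) [[484.5  61.6]
 [625.2  -2.3]
 [690.6 141.9]
 [550.  205.7]] 1960
handle ((595.2698974609375, 112.54521179199219), (62.463050842285156, 11.521222114562988), 64.68743133544922) [595.  112.7  45.2] 45.69034782841209 90 14.613786377728275
rim ((477.177490234375, -222.05612182617188), (178.37579345703125, 138.36215209960938), 8.194104194641113) 347
keeper+ ((0.0, 0.0), (0.0, 0.0), 0.0) 357 [ 396.7 -232.5   77.9]
```

View pics/c1.png

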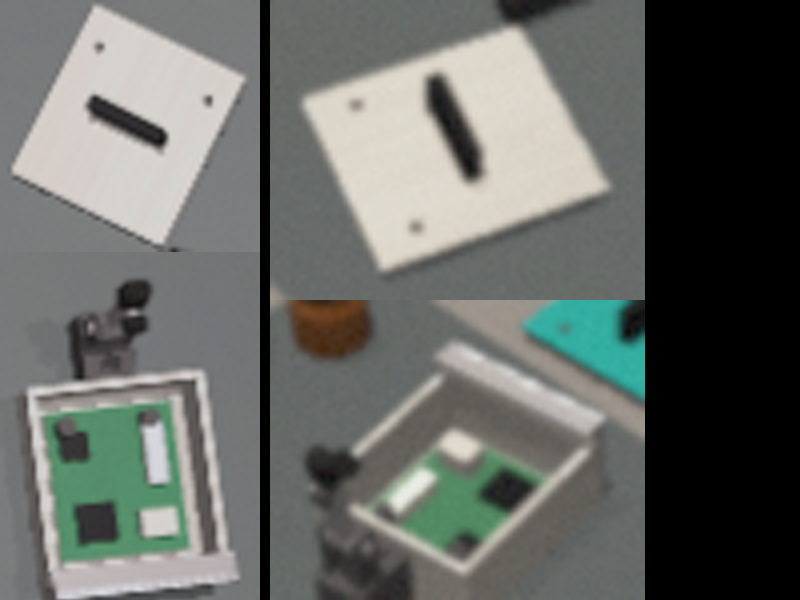

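Cover (top-left): two dots lie along its edge facing away from the robot. Box (bottom-left): keeper at the near edge, clamp upright at the far edge. Next, sharper crops with a grid for the box and a colour fit for the cover.

```bash
cat >> h.py <<'E'
def onplane(f,uv,z):
    K,d,T=f["intrinsics"],f["dist"],f["cam_to_world"]
    n=cv2.undistortPoints(np.asarray(uv,float).reshape(-1,1,2),K,d)[:,0]
    r=np.c_[n,np.ones(len(n))]@T[:3,:3].T
    return T[:3,3]+r*((z-T[2,3])/r[:,2])[:,None]
E
python3 - <<'E'
from h import *
np.set_printoptions(precision=1,suppress=True)
t=load("top0.npz");s=load("scene0.npz")
for nm,f,seed in(("top",t,(275,187)),("scene",s,(310,255))):
    k=4;im=cv2.resize(f["pixels"],None,fx=k,fy=k,interpolation=cv2.INTER_CUBIC)
    g=im.min(2); m=(g>145).astype(np.uint8)
    n,l=cv2.connectedComponents(m); m=(l==l[seed[1]*k,seed[0]*k]).astype(np.uint8)
    c=max(cv2.findContours(m,0,cv2.CHAIN_APPROX_NONE)[0],key=cv2.contourArea)[:,0]
    uv=(c+.5)/k-.5; P=onplane(f,uv,15); r=cv2.minAreaRect(P[:,:2].astype(np.float32));print(nm,r,m.sum())
    # handle: dark pixels inside hull, at z=47
    q=cv2.convexHull(c);hm=np.zeros_like(m);cv2.fillConvexPoly(hm,q,1);hm=cv2.erode(hm,np.ones((25,25)))
    d=((g<70)&(hm>0)).astype(np.uint8);n,l,st,ce=cv2.connectedComponentsWithStats(d);i=1+st[1:,4].argmax()
    v,u=np.nonzero(l==i);P=onplane(f,np.c_[(u+.5)/k-.5,(v+.5)/k-.5],40);print(" handle@40",cv2.minAreaRect(P[:,:2].astype(np.float32)))
W=cloud(t);b=W[225:232,300:360,2];print("bench z top",np.nanmedian(b),"lid",np.nanmedian(W[183:190,268:280,2]))
W2=cloud(s);print("bench scene",np.nanmedian(W2[225:235,255:270,2]),"lid",np.nanmedian(W2[252:258,305:315,2]))
C=np.zeros((600,800,3),np.uint8)
for f,u0,v0,X in((t,365,160,0),(s,238,128,400)):
    im=cv2.resize(f["pixels"][v0:v0+95,u0:u0+66,::-1],None,fx=6,fy=6,interpolation=cv2.INTER_CUBIC)
    for i in range(0,66,10): cv2.putText(im,str(u0+i),(i*6,8),0,.3,(0,255,255));cv2.line(im,(i*6+3,10),(i*6+3,16),(0,255,255))
    for i in range(0,95,10): cv2.putText(im,str(v0+i),(0,i*6+6),0,.3,(0,255,255));cv2.line(im,(20,i*6+3),(26,i*6+3),(0,255,255))
    C[:im.shape[0],X:X+im.shape[1]]=im
cv2.imwrite("pics/c2.png",C)
E
```

```text
top ((596.7857666015625, 111.64591979980469), (133.8987579345703, 149.78533935546875), 65.2052993774414) 30183
 handle@40 ((594.1806030273438, 110.8829116821289), (63.85991287231445, 12.739968299865723), 64.662109375)
scene ((600.0387573242188, 112.27576446533203), (134.6074981689453, 150.7931365966797), 65.4797592163086) 26497
 handle@40 ((604.5658569335938, 115.87765502929688), (73.4995346069336, 13.32749080657959), 64.52111053466797)
bench z top -0.23777566687726903 lid 14.173317202917133
bench scene 0.28092782368116787 lid 14.710132505553588
```

View pics/c2.png

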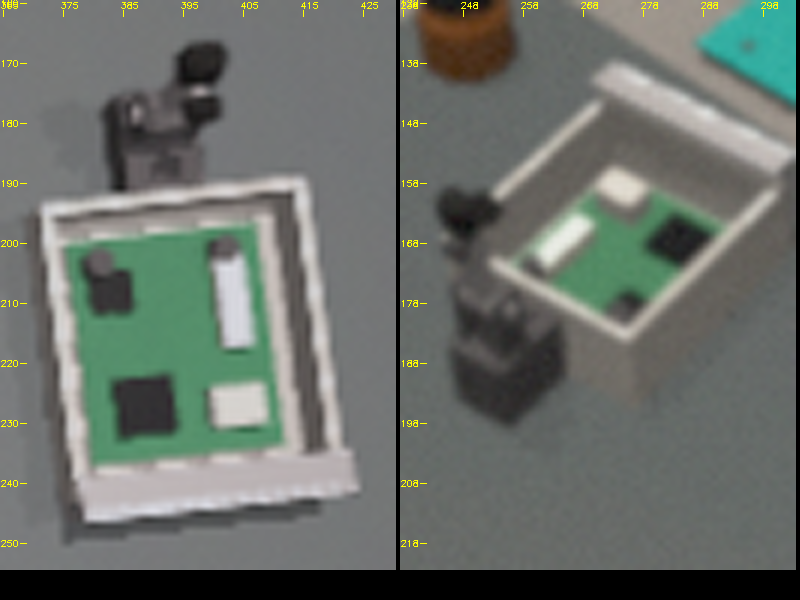

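```bash
cat > box.py <<'E'
from h import *
from scipy.optimize import least_squares
np.set_printoptions(precision=1,suppress=True)
t=load("top0.npz");s=load("scene0.npz")
T=[((75,67,60),(371.3,193.7)),((75,-67,60),(415.2,189.5)),((-62,-67,78),(423.2,234.5)),((-84,67,78),(378.8,246.3)),((-84,-67,78),(424.2,241)),((-62,67,78),(378.,240.5))]
S=[((75,67,60),(275.5,184.2)),((-84,-67,78),(272.8,137.8)),((-84,67,78),(303.3,152.5))]
def res(p,fs):
    c,q=np.cos(p[2]),np.sin(p[2]);R=np.array([[c,-q,0],[q,c,0],[0,0,1]]);o=[]
    for f,L in fs:
        P=np.array([a for a,_ in L])@R.T+[p[0],p[1],0]
        o.append((px(f,P)-np.array([b for _,b in L])))
    return np.vstack(o).ravel()
for fs in([(t,T)],[(s,S)],[(t,T),(s,S)]):
    r=least_squares(res,[470,-225,0],args=(fs,),loss="soft_l1");print(r.x,np.degrees(r.x[2]));print(r.fun.reshape(-1,2).T)
W=cloud(t)
for v in range(164,182,3): print([np.round(W[v,u]).tolist() for u in (392,397,401)])
E
python3 box.py
```

```text
[ 469.  -223.     0.1] 7.8262450631495355
[[-0.2  0.2  0.1  0.   0.1 -0.1]
 [ 0.2 -0.6 -0.2  0.7  0.8 -1. ]]
[ 474.1 -222.8    0.1] 8.191333005763877
[[ 0.  -0.1  0.1]
 [ 0.  -0.2  0.1]]
[ 470.3 -223.2    0.1] 7.791127530353836
[[-0.1  0.3  0.1  0.1  0.2 -0.1  0.5  0.8  0.8]
 [-0.3 -1.  -0.6  0.2  0.4 -1.5 -0.7 -0.7 -0.4]]
[[638.0, -221.0, -3.0], [638.0, -235.0, 3.0], [639.0, -249.0, -2.0]]
[[628.0, -220.0, 0.0], [598.0, -202.0, 168.0], [598.0, -212.0, 170.0]]
[[619.0, -220.0, -1.0], [589.0, -201.0, 173.0], [590.0, -212.0, 170.0]]
[[608.0, -219.0, 8.0], [583.0, -203.0, 162.0], [610.0, -249.0, -3.0]]
[[582.0, -199.0, 112.0], [575.0, -204.0, 157.0], [600.0, -249.0, -1.0]]
[[576.0, -202.0, 94.0], [567.0, -204.0, 156.0], [568.0, -217.0, 151.0]]
```

send_rows --steps '[[[0,0,0,0.35,1],[-0.87,-0.37,0,0,1],[-0.87,-0.37,0,0,1],[-0.87,-0.37,0,0,1],[-0.87,-0.37,0,0,1]]]' --squeeze 25

```text
time_s: 0.52
ee_pos: [321.0, 418.1, 174.3]
ee_rot: [-180.0, -0.0, 155.3]
force: [0.9, -0.3, -0.9]
gripper_width: 91.2
gripper_force: 0.0
```

send_rows --steps '[[[-0.87,-0.37,0,0,1],[-0.87,-0.37,0,0,1],[-0.87,-0.37,0,0,1],[-0.87,-0.37,0,0,1],[-0.87,-0.37,0,0,1]]]'

```text
time_s: 0.93
ee_pos: [448.2, 277.7, 174.5]
ee_rot: [-180.0, -0.0, 155.2]
force: [0.9, 1.1, -0.6]
gripper_width: 91.4
gripper_force: 0.0
```

send_rows --steps '[[[-0.87,-0.37,0,0,1],[-0.87,-0.37,0,0,1],[-0.87,-0.37,0,0,1],[-0.87,-0.37,0,0,1],[-0.87,-0.37,0,0,1]]]'

```text
time_s: 1.35
ee_pos: [575.1, 137.5, 174.3]
ee_rot: [-180.0, -0.0, 155.2]
force: [1.3, 0.3, 0.5]
gripper_width: 91.3
gripper_force: 0.0
```

send_rows --steps '[[[-0.87,-0.37,0.5,0,1],[0,0,0.5,0,1],[0,0,0,0,1],[0,0,0,0,1]]]'

```text
time_s: 1.68
ee_pos: [597.9, 111.7, 133.9]
ee_rot: [-179.9, -0.2, 155.2]
force: [-0.5, -1.2, 0.1]
gripper_width: 90.8
gripper_force: 0.0
```

send_rows --steps '[[[0,0,0.75,0,1],[0,0,0.75,0,1],[0,0,0.75,0,1],[0,0,0.5,0,1],[0,0,0,0,1]]]'

```text
time_s: 2.1
ee_pos: [595.7, 112.8, 22.5]
ee_rot: [-179.8, -0.3, 155.3]
force: [-0.4, -0.1, -0.9]
gripper_width: 91.5
gripper_force: 0.0
```

send_rows --steps '[[[0,0,0,0,0.5],[0,0,0,0,0.5],[0,0,0,0,0.5],[0,0,0,0,0.5],[0,0,0,0,0.5]]]' --squeeze 25

```text
time_s: 2.52
ee_pos: [600.0, 112.2, 26.7]
ee_rot: [179.9, 0.1, 155.2]
force: [0.3, 0.0, 0.0]
gripper_width: 60.7
gripper_force: 0.0
```

send_rows --steps '[[[0,0,0,0,0.5],[0,0,0,0,0.5],[0,0,0,0,0.5]]]'

```text
time_s: 2.77
ee_pos: [599.2, 111.9, 25.4]
ee_rot: [180.0, 0.0, 155.2]
force: [0.3, -0.3, 0.3]
gripper_width: 45.7
gripper_force: 0.0
```

Run:
```python
from workcell import env
for _ in range(2):
    s=env.state();print(s["ee_pos"],s["gripper_width"],s["gripper_force"],s["force"])
    f=env.grab_frame("scene")
import cv2
cv2.imwrite("pics/g1.png",cv2.resize(f["pixels"][190:310,240:400,::-1],None,fx=5,fy=5,interpolation=2))
```

```text
[599.19741233 111.88589248  25.41681967] 45.68756803275667 0.0 [ 0.28947843 -0.32722303  0.28506355]
[599.17097517 111.87552363  25.3451373 ] 45.80280445439599 0.0 [ 0.13974501 -0.30255507  0.86735832]
```

View pics/g1.png

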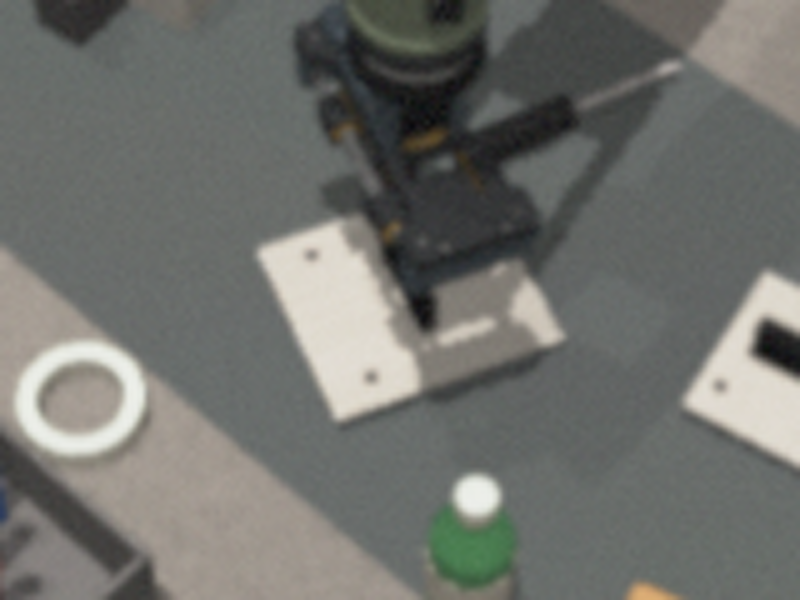

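The view shows the gripper over the cover, cover unmoved, a finger tip near (325,253). The fingers read 45.7 mm without contact, so I check where the handle really is relative to the fingers.

Run:
```python
from workcell import env
from h import *
np.set_printoptions(precision=1,suppress=True)
f=env.grab_frame("scene");g=env.grab_frame("top");np.savez("s1.npz",**f);np.savez("t1.npz",**g)
T=np.array([599,112,25.]);y=np.array([.4195,.9078,0]);x=np.array([-.9078,.4195,0])
L=np.array([T,T+23*y,T-23*y,T+23*y+16*x,T+23*y-16*x,T-23*y+16*x,T-23*y-16*x,T+[0,0,60]])
print(px(f,L));print(px(g,L))
W=cloud(f)
for v in range(228,264,2): print(v,' '.join(f"{W[v,u,2]:4.0f}" for u in range(304,346,2)))
hl=np.array([[598.3,112,0]]); e=[ hl[0]+[0,0,47]+s*32*y for s in(-1,1)]+[hl[0]+[0,0,15]+s*32*y for s in(-1,1)]
C=[]
for im,q,(u0,v0),k in((f,px(f,np.vstack([L,e])),(290,210),7),(g,px(g,np.vstack([L,e])),(260,140),7)):
    c=cv2.resize(im["pixels"][v0:v0+70,u0:u0+57,::-1],None,fx=k,fy=k,interpolation=2)
    c=cv2.convertScaleAbs(c,alpha=2.0)
    for i,p in enumerate(q): cv2.circle(c,tuple(int(a) for a in ((p-[u0,v0]+.5)*k)),3,(0,0,255) if i<7 else (0,255,0),-1)
    C.append(c)
cv2.imwrite("pics/g2.png",np.hstack(C))
```

```text
[[321.3 245.9]
 [324.3 251.8]
 [318.4 240.1]
 [329.2 250.1]
 [319.5 253.5]
 [323.2 238.5]
 [313.5 241.8]
 [321.8 234.5]]
[[286.4 172.3]
 [279.7 169. ]
 [293.  175.5]
 [277.4 173.6]
 [282.  164.5]
 [290.7 180.1]
 [295.3 171. ]
 [285.1 169. ]]
228   -1    4   -2   -1   87  159  166  167  185  184  166  165  170  167  168  169  184  188  188  184  185
230    0    4    0   -0   77  166  166  168  178  182  167  166  167  182  184  187  186  190  186  184  182
232   -0    1    2    1   -2  160  166  169  166  185  186  186  190  185  181  186  187  183  184  186  182
234    1   -1   16   14   13  151  162  167  165  185  186  181  185  185  186  186  184  188  184  184  186
236   17   15   18   16   12   18  160  156  186  186  187  183  186  188  186  186  185  185  186  186  182
238   14   17   14   14   14   11  150  153  183  188  184  184  187  183  187  188  185  184  182  174  168
240   21   17   20   13   16   13   22   46  161  183  184  185  185  184  183  178  176  169  153  152  147
242   15   15   15   14   12   13   10   30   94  183  188  185  181  180  172  169  149  149  
[... 403 characters left out ...]
1   18   16   14   15   13   14   14   15   15
252   17   19   16   13   13   18   17   14   19   22   44   35   14   11   11   16   10   13   16   19   13
254   15   16   13   15   14   15   13   17   17   16   34   29   15   18   10   14   16   13   16   12   11
256   14   14   16   13   15   14   14   15   16   13   22   14   16   15   16   13   15   12   17   13   16
258   15   17   15   14   17   16   15   12   20   18   11   14   16   16   16   15   16   14   16   14   16
260   15   17   18   14   11   11   16   14   15   21   16   16   16   18   14   13   15   14   16   14   12
262   15   15   16   14   13   17   15   13   14   19   15   16   13   16   14   17   12    9   11    1   -0
```

View pics/g2.png

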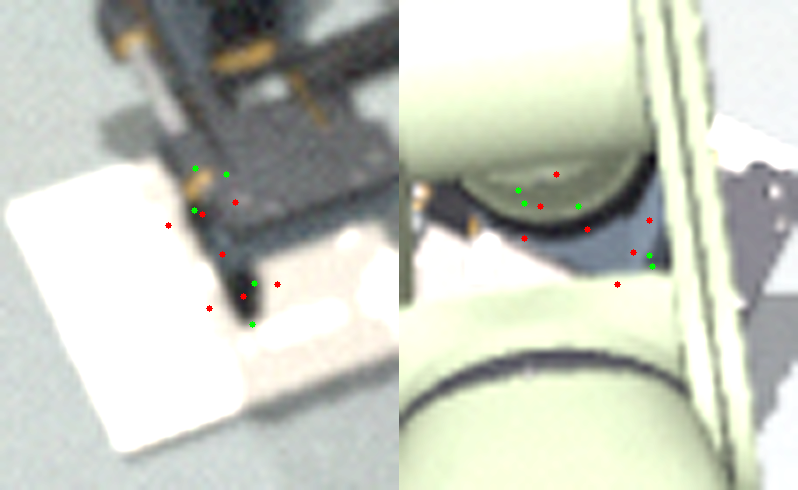

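Run:
```python
from h import *
np.set_printoptions(precision=0,suppress=True,linewidth=150)
T=np.array([599,112,25.]);y=np.array([.4195,.9078,0]);x=np.array([-.9078,.4195,0])
for nm in("s1.npz","t1.npz"):
    W=cloud(load(nm)).reshape(-1,3)-T
    Q=np.c_[W@x,W@y,W[:,2]+25]; Q=Q[(abs(Q[:,0])<130)&(abs(Q[:,1])<130)]
    for a,b in((20,35),(35,60),(60,90),(90,120),(120,150),(150,180),(180,195)):
        q=Q[(Q[:,2]>a)&(Q[:,2]<b)]
        print(nm,a,b,len(q),np.percentile(q,[0,5,50,95,100],axis=0)[:,:2].ravel() if len(q) else "")
        if b<=150 and nm[0]=='s' and len(q)<60: print(q.tolist().__repr__()[:0], q[:25].astype(int).tolist())
```

```text
s1.npz 20 35 122 [-64. -95. -37. -91.  91. -76. 126.  35. 130.  57.]
s1.npz 35 60 31 [ -7. -19.  -7. -15.  -3.  27.   4.  35.   4.  37.]
 [[-6, -19, 39], [-5, -12, 47], [-3, -11, 48], [-7, -17, 37], [-6, -10, 46], [-4, -9, 46], [-5, -6, 45], [-6, -2, 45], [-7, -1, 36], [0, 24, 46], [3, 26, 48], [-6, 19, 39], [-5, 24, 45], [-3, 26, 47], [0, 26, 45], [1, 30, 50], [4, 31, 49], [-5, 25, 41], [-4, 29, 46], [-2, 30, 47], [0, 34, 51], [4, 31, 44], [-5, 32, 46], [-1, 31, 41], [0, 34, 45]]
s1.npz 60 90 13 [-19. -31. -19. -31. -18. -25. -17.  31. -17.  32.]
 [[-18, -31, 86], [-19, -28, 86], [-17, -25, 88], [-18, -31, 77], [-17, -24, 84], [-18, -31, 71], [-18, -23, 82], [-17, -24, 74], [-16, -26, 66], [-19, 31, 89], [-17, 27, 77], [-18, 30, 77], [-18, 31, 72]]
s1.npz 90 120 20 [-19. -30. -19. -29.  -9. -23.  13.  28.  15.  29.]
 [[-11, -25, 119], [12, -21, 107], [-12, -22, 114], [-10, -20, 115], [5, -20, 107], [10, -23, 101], [13, -22, 102], [-9, -22, 108], [10, -23, 97], [14, -25, 92], [-19, -29, 99], [-8, -24, 100], [-5, -23, 100], [-18, -30, 93], [-5, -23, 95], [-2, -22, 95], [-17, -25, 94],
[... 199 characters left out ...]
6], [-35, -73, 145], [-32, -74, 142], [-37, -36, 147], [-22, -27, 146], [-20, -25, 148], [-35, -27, 148], [-20, -26, 142], [-17, -26, 140], [-17, -33, 128], [-17, -26, 136], [-17, -25, 133], [-14, -24, 132], [-15, -23, 128], [-15, -24, 123], [-13, -21, 121], [-38, 46, 149], [37, 77, 145], [30, 79, 146], [32, 81, 147], [35, 81, 146]]
s1.npz 150 180 430 [-40. -81. -39. -63. -26.  33.  28.  89.  38.  91.]
s1.npz 180 195 540 [-39. -88. -35. -70.  -9.  63.  29.  90.  37.  92.]
t1.npz 20 35 0 
t1.npz 35 60 0 
t1.npz 60 90 0 
t1.npz 90 120 0 
t1.npz 120 150 0 
t1.npz 150 180 79 [-36. -58. -29. -51.  34.  29.  41.  46.  41.  50.]
t1.npz 180 195 184 [-35. -91. -32. -90. -12. -79.  20. -55.  28.  37.]
```

Run:
```python
from h import *
from workcell import env
np.set_printoptions(precision=1,suppress=True,linewidth=150)
s=env.state();print(s["qpos"],s["ee_pos"],s["ee_rot"],s["gripper_width"])
W=cloud(load("scene0.npz")).reshape(-1,3)-[219,531.5,0]
y=np.array([.381,.9245,0]);x=np.array([-.9245,.381,0])
Q=np.c_[W@x,W@y,W[:,2]];Q=Q[(abs(Q[:,0])<60)&(abs(Q[:,1])<100)]
for a in range(130,300,10):
    q=Q[(Q[:,2]>a)&(Q[:,2]<a+10)]; print(a,len(q),np.percentile(q,[5,50,95],axis=0)[:,:2].ravel() if len(q) else "")
```

```text
[  9.5  28.5  96.5   0.   54.9 -55.7] [599.1 111.9  25.2] [-180.    -0.   155.2] 45.410346091544916
130 0 
140 0 
150 0 
160 0 
170 0 
180 0 
190 0 
200 0 
210 19 [-19.6 -51.9 -14.9 -45.6  11.5  50.3]
220 44 [-20.1 -52.4 -11.9 -44.6   8.2  54. ]
230 45 [-19.2 -54.7 -13.2 -45.4  10.5  55.1]
240 44 [-19.2 -53.9 -15.6 -45.5  10.8  55.8]
250 44 [-18.9 -56.6 -15.3 -46.5   6.   56.5]
260 40 [-19.8 -55.6 -15.6 -47.4  13.5  54.2]
270 30 [-20.1 -56.9 -16.9 -50.9  12.1  57.6]
280 13 [-19.6 -54.8  -2.7 -51.2   8.9 -49. ]
290 64 [-39.4 -79.3 -32.4  70.   24.7  81.3]
```

The depth shows fingertips at z ≈ 64 while the reported TCP z is 25. The reported TCP lies ~37 mm below the real tips, and it did at the start too (210 vs 175), so the fingers closed above the handle. I'll reopen, then go lower by the camera's account, watching force.

send_rows --steps '[[[0,0,0,0,1],[0,0,0,0,1],[0,0,0,0,1],[0,0,0,0,1],[0,0,0,0,1]]]'

```text
time_s: 3.38
ee_pos: [599.1, 111.9, 25.2]
ee_rot: [180.0, -0.0, 155.2]
force: [-0.1, -0.3, -1.1]
gripper_width: 76.3
gripper_force: 0.0
```

send_rows --steps '[[[0,0,0.4,0,1],[0,0,0.3,0,1],[0,0,0,0,1],[0,0,0,0,1]]]'

```text
time_s: 3.72
ee_pos: [598.7, 111.9, -3.1]
ee_rot: [-180.0, -0.1, 155.2]
force: [0.2, -0.3, 0.1]
gripper_width: 91.3
gripper_force: 0.0
```

Run:
```python
from h import *
from workcell import env
np.set_printoptions(precision=1,suppress=True,linewidth=150)
s=env.state();print(s["ee_pos"],s["force"],s["gripper_width"])
W=cloud(env.grab_frame("scene")).reshape(-1,3)-[599,112,0]
y=np.array([.4195,.9078,0]);x=np.array([-.9078,.4195,0])
Q=np.c_[W@x,W@y,W[:,2]];Q=Q[(abs(Q[:,0])<60)&(abs(Q[:,1])<100)]
for a in range(20,130,8):
    q=Q[(Q[:,2]>a)&(Q[:,2]<a+8)]; print(a,len(q),np.percentile(q,[5,50,95],axis=0)[:,:2].ravel() if len(q) else "")
```

```text
[598.7 111.9  -3.1] [ 0.2 -0.3  0.1] 91.3425788105893
20 8 [-53.4 -38.6 -32.1 -26.6  -6.2  54.4]
28 2 [ -9.7 -48.7  -2.8 -47.2   4.1 -45.8]
36 12 [-18.6 -47.2  -5.8   4.6  11.9  54.8]
44 30 [-17.8 -46.8  -2.2  -9.7   7.7  57.3]
52 27 [-17.5 -49.4  -2.1  55.2  13.9  58.2]
60 16 [-17.8 -55.6  -4.4  55.8  12.7  57.9]
68 12 [-14.8 -44.5  -2.9  58.1  12.2  59.4]
76 2 [-18.3 -42.3 -13.4   6.3  -8.6  54.8]
84 4 [-12.9 -47.1 -11.6 -45.9  -9.6 -43.5]
92 4 [-15.3 -50.9 -13.6 -47.1 -12.5 -45.2]
100 4 [-18.2 -54.4 -17.8 -47.1 -15.8 -45.8]
108 11 [-35.6 -49.3 -17.4  78.9  10.5  81.4]
116 47 [-38.3 -49.5 -10.8  81.1  30.2  83.1]
124 93 [-39.  -59.1 -31.5  13.7  15.3  82.3]
```

send_rows --steps '[[[0,0,0.25,0,1],[0,0,0,0,0.5],[0,0,0,0,0.5],[0,0,0,0,0.5],[0,0,0,0,0.5]]]' --squeeze 25

```text
time_s: 4.18
ee_pos: [599.4, 112.0, -12.4]
ee_rot: [180.0, 0.0, 155.2]
force: [0.1, -0.2, 0.2]
gripper_width: 67.7
gripper_force: 0.0
```

send_rows --steps '[[[0,0,0,0,0.5],[0,0,0,0,0.5],[0,0,0,0,0.5],[0,0,-0.2,0,0.5],[0,0,-0.3,0,0.5]]]'

```text
time_s: 4.6
ee_pos: [597.3, 111.5, 6.1]
ee_rot: [-179.8, -0.2, 155.2]
force: [-1.1, 0.6, -2.4]
gripper_width: 63.5
gripper_force: 25.0
```

send_rows --steps '[[[0,0,-0.6,0,0.5],[0,0,-0.9,0,0.5],[0,0,-0.9,-0.3,0.5],[0,0,-0.9,-0.7,0.5],[0,0,-0.9,-1,0.5]]]'

```text
time_s: 5.02
ee_pos: [598.1, 111.7, 176.9]
ee_rot: [-180.0, -0.1, 169.2]
force: [1.6, -0.3, -2.5]
gripper_width: 63.8
gripper_force: 25.0
```

send_rows --steps '[[[0,0,-0.9,-1,0.5],[0,0,-0.9,-1,0.5],[0,0,-0.9,-1,0.5],[0,0,-0.9,-1,0.5],[0,0,-0.9,-1,0.5]]]'

```text
time_s: 5.43
ee_pos: [598.0, 111.6, 357.0]
ee_rot: [180.0, -0.1, -156.3]
force: [1.0, 0.0, -3.3]
gripper_width: 63.8
gripper_force: 25.0
```

send_rows --steps '[[[0,0,-0.9,-1,0.5],[0,0,-0.9,-1,0.5],[0,0,-0.5,0,0.5],[0,0,0,0,0.5],[0,0,0,0,0.5]]]'

```text
time_s: 5.85
ee_pos: [599.1, 111.8, 447.3]
ee_rot: [-180.0, 0.0, -142.9]
force: [-0.3, 0.2, -3.7]
gripper_width: 63.5
gripper_force: 25.0
```

Run:
```python
from h import *
from workcell import env
np.set_printoptions(precision=1,suppress=True,linewidth=150)
s=env.state();print(s["qpos"],s["ee_pos"],s["ee_rot"],s["force"],s["gripper_width"])
f=env.grab_frame("scene");np.savez("s2.npz",**f)
c=px(f,s["ee_pos"]+[0,0,25])[0].astype(int);print(c)
u,v=max(c[0]-60,0),max(c[1]-45,0)
cv2.imwrite("pics/l1.png",cv2.resize(f["pixels"][v:v+100,u:u+130,::-1],None,fx=6,fy=6,interpolation=2))
```

```text
[   9.5   21.    47.5   -0.   111.4 -117.6] [599.1 111.8 447.3] [-180.     0.  -142.9] [-0.3  0.2 -3.7] 63.4529391755088
[325 134]
```

View pics/l1.png

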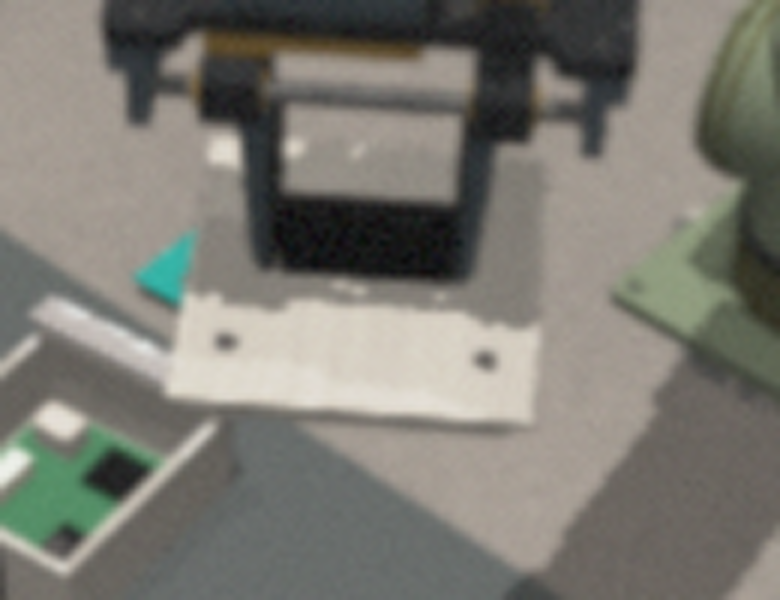

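send_rows --steps '[[[0.8,0,-0.5,0,0.5],[0.8,0,-0.5,0,0.5],[0.8,0,-0.5,0,0.5],[0.8,0,-0.5,0,0.5],[0.8,0,-0.5,0,0.5]]]'

```text
time_s: 6.32
ee_pos: [469.7, 14.7, 545.6]
ee_rot: [179.8, -0.3, -142.9]
force: [-0.3, -0.0, -2.6]
gripper_width: 63.4
gripper_force: 25.0
```

send_rows --steps '[[[0.8,0,-0.5,0,0.5],[0.8,0,-0.5,0,0.5],[0.8,0,-0.5,0,0.5],[0,0,0,0,0.5],[0,0,0,0,0.5]]]'

```text
time_s: 6.73
ee_pos: [393.7, -43.1, 607.4]
ee_rot: [-180.0, 0.0, -143.1]
force: [0.6, -0.2, -2.7]
gripper_width: 63.8
gripper_force: 25.0
```

Run:
```python
from h import *
from workcell import env
np.set_printoptions(precision=1,suppress=True,linewidth=150)
s=env.state();print(s["qpos"],s["ee_pos"],s["ee_rot"],s["force"],s["gripper_width"])
f=env.grab_frame("scene");fs=np.mean([env.grab_frame("scene")["pixels"].astype(float) for _ in range(4)],0)
c=px(f,s["ee_pos"]+[0,0,25])[0].astype(int);print(c)
u,v=max(c[0]-45,0),max(c[1]-35,0)
cv2.imwrite("pics/l2.png",cv2.resize(fs[v:v+75,u:u+100,::-1].clip(0,255).astype(np.uint8),None,fx=8,fy=8,interpolation=2))
```

```text
[  -7.9    6.2   43.     0.   130.8 -134.9] [393.7 -43.1 607.4] [-180.     0.  -143.1] [ 0.6 -0.2 -2.7] 63.772553729955355
[336  12]
```

View pics/l2.png

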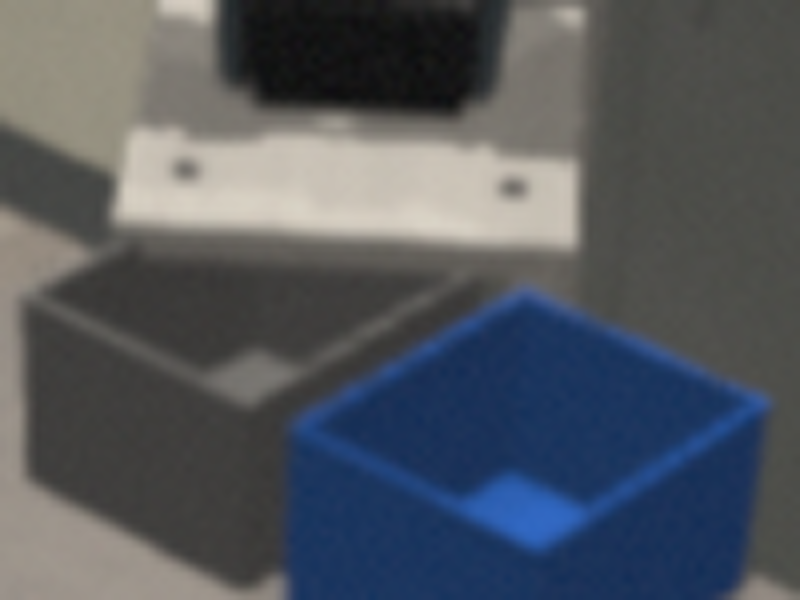

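The averaged view shows a shaded lip strip under the dotted edge (from (130,235) to (575,265) in the crop). So the dotted edge is the far side and the tongue is opposite, as assumed. Moving to above the box.

send_rows --steps '[[[0,0,0.7,0.85,0.5],[0,0,0.7,0.85,0.5],[0,0,0.7,0.85,0.5],[0,0,0.7,0.85,0.5],[0,0,0.7,0.85,0.5]]]'

```text
time_s: 7.4
ee_pos: [394.8, -41.9, 464.5]
ee_rot: [179.9, -0.2, -172.4]
force: [0.4, -0.9, -3.7]
gripper_width: 64.0
gripper_force: 25.0
```

send_rows --steps '[[[-0.22,-0.79,0.5,0,0.5],[-0.22,-0.79,0.5,0,0.5],[-0.22,-0.79,0.5,0,0.5],[-0.22,-0.79,0.5,0,0.5],[-0.22,-0.79,0.5,0,0.5]]]'

```text
time_s: 7.82
ee_pos: [460.5, -193.6, 364.6]
ee_rot: [179.9, -0.1, -172.1]
force: [0.8, 0.2, -3.1]
gripper_width: 64.0
gripper_force: 25.0
```

send_rows --steps '[[[-0.2,-0.75,0.5,0,0.5],[0,0,0.8,0,0.5],[0,0,0.8,0,0.5],[0,0,0,0,0.5],[0,0,0,0,0.5]]]'

```text
time_s: 8.23
ee_pos: [471.2, -220.6, 281.0]
ee_rot: [179.8, -0.3, -172.1]
force: [0.6, -0.6, -2.5]
gripper_width: 63.4
gripper_force: 25.0
```

send_rows --steps '[[[0,-0.06,0.8,0,0.5],[0,0,0.8,0,0.5],[0,0,0.8,0,0.5],[0,0,0.8,0,0.5],[0,0,0.8,0,0.5]]]'

```text
time_s: 8.65
ee_pos: [475.2, -224.6, 125.0]
ee_rot: [-179.8, 0.3, -172.1]
force: [1.0, -0.1, -3.7]
gripper_width: 63.6
gripper_force: 25.0
```

send_rows --steps '[[[0,0,0.5,0,0.5],[0,0,0.3,0,0.5],[-0.2,0,0,0,0.5],[-0.2,0,0,0,0.5],[0,0,0,0,0.5]]]' --squeeze 15

```text
time_s: 9.07
ee_pos: [493.1, -222.6, 94.0]
ee_rot: [-179.8, 0.4, -172.1]
force: [0.4, -0.1, -2.3]
gripper_width: 63.7
gripper_force: 15.0
```

```bash
cat > look.py <<'E'
from h import *
from workcell import env
import sys
np.set_printoptions(precision=1,suppress=True,linewidth=150)
s=env.state();print(s["time_s"],s["ee_pos"],s["ee_rot"],s["force"],s["gripper_width"])
a=np.radians(7.9);R=np.array([[np.cos(a),np.sin(a),0],[-np.sin(a),np.cos(a),0],[0,0,1]])
print("tcp in box",(s["ee_pos"]-[471.5,-223,0])@R.T)
Ws=[]
for n in("scene","top"):
    f=env.grab_frame(n);np.savez(f"{n}_{sys.argv[1]}.npz",**f)
    B=(cloud(f)-[471.5,-223,0])@R.T; g=f["pixels"].min(2)
    m=(abs(B[...,1])<75)&(abs(B[...,0])<115)&(B[...,2]>40)&(B[...,2]<135)&(g>120)
    P=B[m]; 
    # plate plane fit by robust z=ax+by+c
    P=P[np.isfinite(P).all(1)]
    if len(P)<30: print(n,"few",len(P));continue
    best=None;rng=np.random.default_rng(0)
    for _ in range(300):
        q=P[rng.choice(len(P),3,False)];A=np.c_[q[:,:2],np.ones(3)]
        try:c=np.linalg.solve(A,q[:,2])
        except Exception:continue
        if np.hypot(*c[:2])>.5:continue
        i=abs(P[:,:2]@c[:2]+c[2]-P[:,2])<3
        if best is None or i.sum()>best.sum():best=i
    q=P[best];c=np.linalg.lstsq(np.c_[q[:,:2],np.ones(len(q))],q[:,2],rcond=None)[0]
    print(n,len(P),best.sum(),"tilt x,y deg",np.degrees(np.arctan(c[:2])),"z0",c[2],"x range",np.percentile(q[:,0],[0,2,98,100]),"y",np.percentile(q[:,1],[0,2,98,100]))
E
python3 look.py a
```

```text
9.0667 [ 493.1 -222.6   94. ] [-179.8    0.4 -172.1] [ 0.4 -0.1 -2.3] 63.696274352331606
tcp in box [21.5 -2.6 94. ]
scene 703 521 tilt x,y deg [ 0.5 -0. ] z0 121.30368148878075 x range [-54.  -47.8  95.   96.9] y [-70.6 -66.   63.2  65.7]
top 857 544 tilt x,y deg [0.4 0.2] z0 120.89238191370502 x range [-57.2 -55.7  88.6  90.1] y [-70.1 -67.4  60.9  63.9]
```

send_rows --steps '[[[0,0.07,0.4,0,0.5],[0,0,0.35,0,0.5],[0,0,0.2,0,0.5],[0,0,0,0,0.5],[0,0,0,0,0.5]]]'

```text
time_s: 9.58
ee_pos: [488.2, -219.2, 53.8]
ee_rot: [-180.0, 0.0, -172.1]
force: [0.8, 0.0, -2.4]
gripper_width: 64.0
gripper_force: 15.0
```

send_rows --steps '[[[0,0,0.1,0,0.5],[0,0,0.1,0,0.5],[0,0,0,0,0.5]]]'

```text
time_s: 9.83
ee_pos: [488.3, -219.4, 45.4]
ee_rot: [-180.0, 0.1, -172.1]
force: [0.8, -0.6, -2.4]
gripper_width: 63.6
gripper_force: 15.0
```

send_rows --steps '[[[0,0,0.1,0,0.5],[0,0,0.1,0,0.5],[0,0,0,0,0.5]]]'

```text
time_s: 10.08
ee_pos: [489.6, -219.4, 39.7]
ee_rot: [-179.9, 0.2, -172.1]
force: [-2.2, 1.4, 11.9]
gripper_width: 63.9
gripper_force: 15.0
```

```bash
python3 look.py b
```

```text
10.0833 [ 489.6 -219.4   39.7] [-179.9    0.2 -172.1] [-2.2  1.4 11.9] 63.895081015676034
tcp in box [18.4  1.1 39.7]
scene 579 420 tilt x,y deg [ 4.3 -0.2] z0 69.19381770821796 x range [-52.5 -48.3  93.8  95.8] y [-64.2 -61.4  65.9  69. ]
top 606 437 tilt x,y deg [4.5 0.2] z0 69.4806925705065 x range [-68.9 -56.6  87.3  88.9] y [-65.7 -63.7  65.1  68.2]
```

send_rows --steps '[[[0,0,0.08,0,0.5],[0,0,0.07,0,0.5],[0,0,0.07,0,0.5],[0,0,0,0,0.5]]]'

```text
time_s: 10.52
ee_pos: [491.0, -219.3, 32.5]
ee_rot: [-179.9, 0.4, -172.2]
force: [-2.2, 3.3, 20.6]
gripper_width: 63.7
gripper_force: 22.6
```

```bash
python3 look.py c
```

```text
10.5167 [ 491.  -219.3   32.5] [-179.9    0.4 -172.2] [-2.2  3.3 20.6] 63.743614196092935
tcp in box [19.8  1.  32.5]
scene 534 406 tilt x,y deg [ 4.4 -0.7] z0 69.07856721466891 x range [-53.6 -46.3  93.4  94.5] y [-65.7 -60.2  66.5  68.4]
top 585 415 tilt x,y deg [4.4 0.1] z0 69.22653988575999 x range [-58.2 -54.7  87.6  88.6] y [-66.5 -63.3  65.3  67.1]
```

The tilt stuck at 4.4° because the wide plate sits on the side walls; the fingers slid down the handle instead. I'll regrip higher. Then I'll tilt the cover by pressing its far lip on top of the keeper bar from the robot's side, where its near edge hangs free.

send_rows --steps '[[[0,0,-0.08,0,0.5],[0,0,0,0,1],[0,0,0,0,1],[0,0,0,0,1],[0,0,-0.2,0,1]]]'

```text
time_s: 11.03
ee_pos: [487.4, -218.9, 39.0]
ee_rot: [180.0, -0.1, -172.1]
force: [0.3, -0.3, -0.4]
gripper_width: 87.6
gripper_force: 0.0
```

send_rows --steps '[[[0,0,0,0,1],[0,0,0,0,0.5],[0,0,0,0,0.5],[0,0,0,0,0.5],[0,0,0,0,0.5]]]' --squeeze 15

```text
time_s: 11.45
ee_pos: [487.6, -218.8, 39.2]
ee_rot: [180.0, -0.0, -172.1]
force: [-0.7, -0.3, -0.3]
gripper_width: 67.4
gripper_force: 0.0
```

send_rows --steps '[[[0,0,0,0,0.5],[0,0,0,0,0.5],[0,0,0,0,0.5]]]'

```text
time_s: 11.7
ee_pos: [487.7, -218.9, 39.4]
ee_rot: [180.0, -0.0, -172.1]
force: [-0.6, 0.2, -2.1]
gripper_width: 63.8
gripper_force: 15.0
```

```bash
python3 look.py d
```

```text
11.7 [ 487.7 -218.9   39.4] [ 180.    -0.  -172.1] [-0.6  0.2 -2.1] 63.84907697701812
tcp in box [16.7  1.9 39.4]
scene 585 413 tilt x,y deg [ 4.7 -0.1] z0 68.88657651039823 x range [-55.2 -49.   91.8  94.2] y [-65.6 -60.3  67.5  69.3]
top 605 434 tilt x,y deg [5. 0.] z0 69.19283390359874 x range [-60.3 -56.8  86.   87.3] y [-66.3 -63.1  65.9  67.6]
```

send_rows --steps '[[[0,0,0,0,1],[0,0,0,0,1],[0,0,-0.15,0,1],[0,0,0,0,0.5],[0,0,0,0,0.5]]]'

```text
time_s: 12.22
ee_pos: [488.4, -219.2, 46.3]
ee_rot: [-180.0, 0.1, -172.1]
force: [-0.3, -1.3, 0.2]
gripper_width: 73.2
gripper_force: 0.0
```

send_rows --steps '[[[0,0,0,0,0.5],[0,0,0,0,0.5],[0,0,0,0,0.5],[0,0,0,0,0.5],[0,0,0,0,0.5]]]' --squeeze 15

```text
time_s: 12.63
ee_pos: [488.0, -219.0, 45.8]
ee_rot: [-180.0, 0.0, -172.1]
force: [-0.2, -0.2, 2.0]
gripper_width: 64.0
gripper_force: 15.0
```

send_rows --steps '[[[0,0,-0.4,0,0.5],[0,0,-0.8,0,0.5],[0.7,0,-0.4,0,0.5],[0.9,0,0,0,0.5],[0.9,0,0,0,0.5]]]'

```text
time_s: 13.05
ee_pos: [388.3, -232.7, 109.9]
ee_rot: [-180.0, 0.0, -172.0]
force: [-0.3, -0.9, -2.8]
gripper_width: 63.5
gripper_force: 15.0
```

```bash
python3 look.py e
```

```text
13.05 [ 388.3 -232.7  109.9] [-180.    0. -172.] [-0.3 -0.9 -2.8] 63.46226913532334
tcp in box [-83.8   1.9 109.9]
scene 204 112 tilt x,y deg [ 0.3 -0.1] z0 59.21431395880367 x range [-56.  -52.9  78.5  80. ] y [-68.1 -66.   68.1  69. ]
top 534 269 tilt x,y deg [0.5 0.1] z0 133.71956938631493 x range [-111.9 -106.5  -23.1  -22.6] y [-59.5 -50.4  68.2  70.7]
```

send_rows --steps '[[[0.7,0,0,0,0.5],[0.65,0,0.2,0,0.5],[0,0,0.4,0,0.5],[0,0,0.3,0,0.5],[0,0,0,0,0.5]]]' --squeeze 20

```text
time_s: 13.57
ee_pos: [333.4, -238.6, 71.4]
ee_rot: [179.8, -0.2, -172.2]
force: [-0.9, 0.5, -3.4]
gripper_width: 63.6
gripper_force: 20.0
```

send_rows --steps '[[[0,0,0.1,0,0.5],[0,0,0.1,0,0.5],[0,0,0.1,0,0.5],[0,0,0,0,0.5]]]'

```text
time_s: 13.9
ee_pos: [335.6, -240.2, 61.5]
ee_rot: [-180.0, -0.0, -172.1]
force: [-1.7, -0.0, -0.2]
gripper_width: 63.6
gripper_force: 20.0
```

```bash
sed -i 's/abs(B\[...,0\])<115)/(B[...,0]<115)\&(B[...,0]>-220)/; s/<75)&/<75)\&/' look.py; python3 look.py f
```

```text
File "look.py", line 12
    m=(abs(B[...,1])<75)&((B[...,0]<115)&(B[...,0]>-220)&(B[...,2]>40)&(B[...,2]<135)&(g>120)
                         ^
SyntaxError: '(' was never closed
```

```bash
sed -i 's/&((B\[...,0\]<115)/\&(B[...,0]<115)/' look.py; python3 look.py f
```

```text
13.9 [ 335.6 -240.2   61.5] [-180.    -0.  -172.1] [-1.7 -0.  -0.2] 63.63992686122785
tcp in box [-137.     1.6   61.5]
scene 771 436 tilt x,y deg [7.1 0.1] z0 103.50116576964349 x range [-207.3 -201.9  -60.4  -58.3] y [-65.7 -62.6  66.   69.4]
top 1122 645 tilt x,y deg [6.9 0.2] z0 103.2956086246617 x range [-211.7 -208.1  -66.7  -65.9] y [-66.4 -62.   65.2  67.8]
```

send_rows --steps '[[[0,0,0.1,0,0.5],[0,0,0.07,0,0.5],[0,0,0,0,0.5]]]'

```text
time_s: 14.25
ee_pos: [334.8, -240.0, 54.5]
ee_rot: [180.0, -0.1, -172.1]
force: [-4.0, -1.0, 2.2]
gripper_width: 63.9
gripper_force: 20.0
```

```bash
python3 look.py g
```

```text
14.25 [ 334.8 -240.    54.5] [ 180.    -0.1 -172.1] [-4.  -1.   2.2] 63.90121164393683
tcp in box [-137.7    2.    54.5]
scene 687 367 tilt x,y deg [14.2 -0.4] z0 113.69788128774083 x range [-206.  -199.7  -59.8  -57.5] y [-65.8 -62.5  65.4  68.8]
top 1078 598 tilt x,y deg [13.  -0.6] z0 112.47700933861013 x range [-207.3 -202.8  -66.1  -64.8] y [-66.1 -62.8  64.9  68.5]
```

send_rows --steps '[[[0,0,0,0,0.5],[0,0,-0.2,0,0.5],[0,0,-0.4,0,0.5],[0,0,-0.4,0,0.5],[0,0,-0.2,0,0.5]]]' --squeeze 45

```text
time_s: 14.77
ee_pos: [337.1, -240.6, 104.8]
ee_rot: [-179.9, 0.2, -172.1]
force: [-0.2, -0.1, -2.6]
gripper_width: 63.3
gripper_force: 45.0
```

```bash
sed -i 's/<135/<175/' look.py; python3 look.py h
```

```text
14.7667 [ 337.1 -240.6  104.8] [-179.9    0.2 -172.1] [-0.2 -0.1 -2.6] 63.29016345726282
tcp in box [-135.6    1.   104.8]
scene 771 401 tilt x,y deg [13.8 -0.8] z0 162.89417644267553 x range [-205.2 -197.4  -58.3  -56. ] y [-64.3 -61.7  65.1  68. ]
top 1171 721 tilt x,y deg [13.9 -0.5] z0 164.59486473541432 x range [-205.8 -202.4  -63.8  -62.9] y [-67.1 -62.1  64.2  66.9]
```

send_rows --steps '[[[-0.3,0,0,0,0.5],[-0.6,0,0,0,0.5],[-0.7,0,0,0,0.5],[-0.7,0,0,0,0.5],[-0.6,0,0,0,0.5]]]'

```text
time_s: 15.28
ee_pos: [452.5, -223.2, 101.6]
ee_rot: [179.9, -0.0, -172.1]
force: [-0.2, -0.4, -2.3]
gripper_width: 63.4
gripper_force: 45.0
```

send_rows --steps '[[[-0.3,0,0,0,0.5],[-0.2,0,0.3,0,0.5],[-0.1,0,0.3,0,0.5],[-0.2,0,0,0,0.5],[0,0,0,0,0.5]]]'

```text
time_s: 15.7
ee_pos: [482.0, -219.3, 77.3]
ee_rot: [179.9, -0.1, -172.1]
force: [0.2, 0.7, -3.1]
gripper_width: 63.2
gripper_force: 45.0
```

```bash
python3 look.py i
```

```text
15.7 [ 482.  -219.3   77.3] [ 179.9   -0.1 -172.1] [ 0.2  0.7 -3.1] 63.24707546561137
tcp in box [10.9  2.3 77.3]
scene 581 484 tilt x,y deg [14.4 -0.1] z0 98.54527058095368 x range [-82.2 -77.3  87.5  92. ] y [-65.3 -60.2  66.5  69.4]
top 792 532 tilt x,y deg [13.5  0.3] z0 100.72562396913804 x range [-85.2 -77.3  81.5  82.8] y [-66.5 -63.   66.5  68.5]
```

send_rows --steps '[[[-0.06,-0.03,0.2,0,0.5],[0,0,0.2,0,0.5],[0,0,0.05,0,0.5],[0,0,0,0,0.5],[0,0,0,0,0.5]]]'

```text
time_s: 16.22
ee_pos: [484.2, -220.6, 60.7]
ee_rot: [180.0, -0.0, -172.2]
force: [0.3, -0.5, -2.7]
gripper_width: 63.4
gripper_force: 45.0
```

send_rows --steps '[[[0,0,0.04,0,0.5],[0,0,0,0,0.5]]]'

```text
time_s: 16.38
ee_pos: [484.5, -220.6, 59.3]
ee_rot: [180.0, 0.0, -172.1]
force: [-0.9, -1.4, -3.8]
gripper_width: 63.5
gripper_force: 45.0
```

send_rows --steps '[[[0,0,0.05,0,0.5],[0,0,0,0,0.5]]]'

```text
time_s: 16.55
ee_pos: [484.4, -220.6, 57.1]
ee_rot: [180.0, -0.0, -172.1]
force: [0.5, -0.6, -4.4]
gripper_width: 63.4
gripper_force: 45.0
```

send_rows --steps '[[[0,0,0.05,0,0.5],[0,0,0,0,0.5]]]'

```text
time_s: 16.72
ee_pos: [485.1, -220.7, 55.5]
ee_rot: [-180.0, 0.1, -172.1]
force: [0.4, 0.1, -0.0]
gripper_width: 63.3
gripper_force: 45.0
```

send_rows --steps '[[[0,0,-0.05,0,0.5],[0.1,0,0,0,0.5],[0.1,0,0,0,0.5],[0.1,0,0,0,0.5],[0,0,0,0,0.5]]]'

```text
time_s: 17.13
ee_pos: [471.1, -222.1, 57.0]
ee_rot: [180.0, -0.1, -172.2]
force: [0.4, -0.1, -2.9]
gripper_width: 63.5
gripper_force: 45.0
```

```bash
python3 look.py j
```

```text
17.1333 [ 471.1 -222.1   57. ] [ 180.    -0.1 -172.2] [ 0.4 -0.1 -2.9] 63.49055176893656
tcp in box [-0.3  0.9 57. ]
scene 594 418 tilt x,y deg [13.1 -0.3] z0 81.75433353375857 x range [-58.1 -53.2  77.2  79.9] y [-65.9 -62.7  64.4  66.6]
top 712 434 tilt x,y deg [13.4 -0. ] z0 82.56685939754887 x range [-63.4 -62.1  71.6  72.7] y [-64.9 -61.4  64.2  66.6]
```

send_rows --steps '[[[0.07,0,0,0,0.5],[0.07,0,0,0,0.5],[0,0,0,0,0.5]]]'

```text
time_s: 17.48
ee_pos: [466.3, -223.0, 57.1]
ee_rot: [180.0, -0.0, -172.1]
force: [0.3, 0.9, -3.2]
gripper_width: 63.2
gripper_force: 45.0
```

send_rows --steps '[[[0.05,0,0,0,0.5],[0,0,0,0,0.5]]]'

```text
time_s: 17.65
ee_pos: [465.3, -223.4, 57.4]
ee_rot: [-180.0, 0.0, -172.2]
force: [0.9, 0.4, -2.9]
gripper_width: 63.6
gripper_force: 45.0
```

send_rows --steps '[[[0.05,0,0,0,0.5],[0,0,0,0,0.5]]]'

```text
time_s: 17.82
ee_pos: [465.0, -223.6, 58.0]
ee_rot: [-180.0, 0.2, -172.2]
force: [4.0, 1.3, -1.3]
gripper_width: 63.3
gripper_force: 45.0
```

send_rows --steps '[[[-0.04,0,0,0,0.5],[0,0,0,0,0.5],[-0.03,0,0.1,0,0.5],[-0.05,0,0.1,0,0.5],[0,0,0,0,0.5]]]' --squeeze 15

```text
time_s: 18.23
ee_pos: [469.0, -223.3, 48.9]
ee_rot: [-179.9, 0.1, -172.1]
force: [4.0, -0.1, 0.1]
gripper_width: 63.7
gripper_force: 15.0
```

```bash
python3 look.py k
```

```text
18.2333 [ 469.  -223.3   48.9] [-179.9    0.1 -172.1] [ 4.  -0.1  0.1] 63.723439689975294
tcp in box [-2.5  0.1 48.9]
scene 624 433 tilt x,y deg [ 7.3 -0.3] z0 73.70561150419208 x range [-59.1 -53.   73.6  75.5] y [-67.5 -63.6  62.9  66.3]
top 697 408 tilt x,y deg [7.1 0.6] z0 74.57491102967539 x range [-63.8 -62.7  67.6 108.4] y [-66.1 -62.   63.5  65.7]
```

send_rows --steps '[[[-0.07,0,0.07,0,0.5],[-0.04,0,0.07,0,0.5],[-0.03,0,0.06,0,0.5],[0,0,0,0,0.5]]]'

```text
time_s: 18.67
ee_pos: [472.4, -221.9, 40.3]
ee_rot: [179.9, -0.1, -172.1]
force: [0.9, -0.9, -2.1]
gripper_width: 63.7
gripper_force: 15.0
```

```bash
python3 look.py l
```

```text
18.6667 [ 472.4 -221.9   40.3] [ 179.9   -0.1 -172.1] [ 0.9 -0.9 -2.1] 63.683233564245946
tcp in box [ 1.1  1.  40.3]
scene 646 433 tilt x,y deg [ 0.9 -0.7] z0 64.80402663457073 x range [-60.1 -52.   75.4  81.9] y [-65.5 -56.4  65.7  69.1]
top 620 378 tilt x,y deg [0.4 0.1] z0 65.23202637104306 x range [-63.8 -62.8  69.1  71.3] y [-66.4 -63.1  65.   67.4]
```

send_rows --steps '[[[0,0,0.06,0,0.5],[0,0,0.04,0,0.5],[0,0,0,0,0.5]]]'

```text
time_s: 19.02
ee_pos: [473.0, -221.7, 39.3]
ee_rot: [180.0, 0.0, -172.2]
force: [-2.8, 2.1, 13.4]
gripper_width: 63.8
gripper_force: 15.0
```

send_rows --steps '[[[0,0,0,0,1],[0,0,0,0,1],[0,0,0,0,1],[0,0,-0.4,0,1],[0,0,-0.8,0,1]]]'

```text
time_s: 19.43
ee_pos: [470.3, -220.6, 82.1]
ee_rot: [179.7, -0.5, -172.1]
force: [0.9, -0.9, 0.3]
gripper_width: 91.1
gripper_force: 0.0
```

send_rows --steps '[[[0,0,-0.8,0,0],[0.5,0,-0.2,0,0],[0,0,0,0,0],[0,0,0,0,0],[0,0,0,0,0]]]'

```text
time_s: 19.85
ee_pos: [453.3, -224.5, 124.2]
ee_rot: [179.9, -0.1, -172.2]
force: [-0.1, -0.4, -0.1]
gripper_width: 60.9
gripper_force: 0.0
```

```bash
python3 look.py m
python3 - <<'E'
from h import *
t=load("scene_m.npz")
cv2.imwrite("pics/m.png",cv2.resize(t["pixels"][105:225,210:340,::-1],None,fx=5,fy=5,interpolation=2))
E
```

```text
19.85 [ 453.3 -224.5  124.2] [ 179.9   -0.1 -172.2] [-0.1 -0.4 -0.1] 60.89481409982483
tcp in box [-18.2   1.  124.2]
scene 833 622 tilt x,y deg [-0.4 -0. ] z0 65.13815208655419 x range [-61.5 -57.6  75.   80.4] y [-65.1 -61.6  66.   69.8]
top 941 585 tilt x,y deg [-6.3 -0.5] z0 70.2737732978798 x range [-85.3 -82.8  70.6  72.3] y [-63.5 -60.4  66.5  67.6]
```

View pics/m.png

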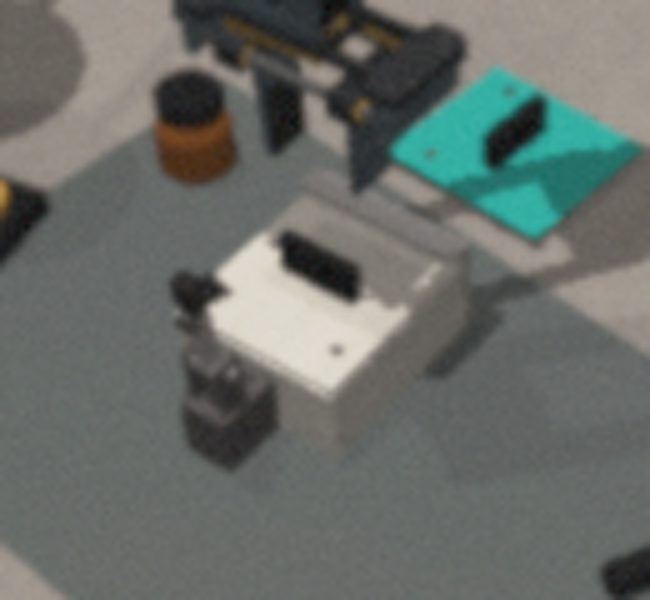

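The view shows the cover flat under the keeper (cover top z 65.1, tilt under 0.5°), and the clamp is still upright. Now the clamp: shut fingers, over and behind the arm.

send_rows --steps '[[[0,0,-0.9,0,0],[0,0,-0.3,0,0],[-0.77,-0.03,0,0,0],[-0.77,0,0,0,0],[-0.77,0,0,0,0]]]'

```text
time_s: 20.37
ee_pos: [546.5, -213.2, 172.6]
ee_rot: [180.0, -0.0, -172.2]
force: [-0.5, -0.4, 0.1]
gripper_width: 19.4
gripper_force: 0.0
```

send_rows --steps '[[[-0.77,0,0,0,0],[-0.77,0,0,0,0],[-0.77,0,0,0,0],[0,0,0,0,0],[0,0,0,0,0]]]'

```text
time_s: 20.78
ee_pos: [637.6, -200.0, 170.6]
ee_rot: [179.9, -0.2, -172.0]
force: [-0.2, -1.2, 0.6]
gripper_width: 0.1
gripper_force: 0.0
```

```bash
cat > look2.py <<'E'
from h import *
from workcell import env
import sys
np.set_printoptions(precision=0,suppress=True,linewidth=170)
s=env.state()
a=np.radians(7.9);R=np.array([[np.cos(a),np.sin(a),0],[-np.sin(a),np.cos(a),0],[0,0,1]])
t=(s["ee_pos"]-[471.5,-223,0])@R.T
print(s["time_s"],"tcp in box",t.round(1),s["force"].round(1),s["gripper_width"])
for n in("scene","top"):
    f=env.grab_frame(n);np.savez(f"{n}_{sys.argv[1]}.npz",**f)
    B=(cloud(f)-[471.5,-223,0])@R.T
    P=B[(abs(B[...,1])<32)&(abs(B[...,0]-t[0])<50)&(B[...,2]>t[2])&(B[...,2]<t[2]+140)]
    print(n,"around tool: z lo",np.sort(P[:,2])[:12]); q=P[P[:,2]<t[2]+100]
    if len(q)>10: print(" x",np.percentile(q[:,0],[2,50,98])," y",np.percentile(q[:,1],[2,50,98]))
    C=B[(abs(B[...,1])<16)&(B[...,0]>10)&(B[...,0]<150)&(B[...,2]>70)&(B[...,2]<185)&(f["pixels"].max(2)<110)]
    for z in range(70,185,10):
        c=C[(C[:,2]>z)&(C[:,2]<=z+10)]
        if len(c): print("  z",z,len(c),"x",np.percentile(c[:,0],[0,50,100]),"y",np.median(c[:,1]).round(1))
E
python3 look2.py n
```

```text
20.7833 tcp in box [168.  -0. 171.] [-0. -1.  1.] 0.13937030254016333
scene around tool: z lo [171. 172. 172. 172. 172. 172. 173. 173. 173. 174. 211. 211.]
 x [128. 183. 188.]  y [-11.   8.  14.]
  z 70 9 x [118. 123. 123.] y -10.3
  z 80 16 x [ 11. 122. 125.] y -0.1
  z 90 27 x [106. 119. 126.] y 1.1
  z 100 9 x [113. 120. 123.] y 6.8
  z 110 9 x [113. 123. 124.] y 6.5
  z 120 8 x [117. 122. 126.] y 7.1
  z 130 16 x [107. 128. 135.] y 4.5
  z 140 16 x [104. 128. 135.] y 6.5
  z 150 24 x [103. 116. 134.] y 7.0
  z 160 24 x [119. 129. 134.] y 6.0
  z 170 12 x [122. 128. 136.] y 0.1
top around tool: z lo [266. 290. 293. 294. 295. 296. 297. 298. 298. 298. 300. 300.]
```

send_rows --steps '[[[0,0,0.75,0,0],[0,0,0.7,0,0],[0.3,0,0,0,0],[0.3,0,0,0,0],[0,0,0,0,0]]]'

```text
time_s: 21.3
ee_pos: [611.0, -204.0, 114.7]
ee_rot: [179.9, -0.0, -172.2]
force: [-0.1, 0.4, 0.0]
gripper_width: 0.5
gripper_force: 0.0
```

send_rows --steps '[[[0.25,0,-0.05,0,0],[0.25,0,-0.05,0,0],[0,0,0,0,0]]]'

```text
time_s: 21.55
ee_pos: [594.6, -207.1, 120.6]
ee_rot: [-179.9, 0.3, -172.2]
force: [4.6, 1.0, -2.2]
gripper_width: 0.4
gripper_force: 2.0
```

```bash
python3 look2.py o
```

```text
21.55 tcp in box [124.  -1. 121.] [ 5.  1. -2.] 0.44596103575534457
scene around tool: z lo [121. 121. 122. 124. 124. 125. 125. 126. 128. 129. 129. 131.]
 x [100. 129. 144.]  y [-11.   7.  13.]
  z 70 6 x [118. 122. 126.] y -11.0
  z 80 20 x [106. 122. 125.] y -0.3
  z 90 30 x [ 10. 116. 126.] y 2.6
  z 100 13 x [106. 116. 125.] y 4.6
  z 110 14 x [108. 113. 116.] y 2.2
  z 120 9 x [108. 111. 114.] y 2.5
  z 130 18 x [ 90. 110. 118.] y 5.1
  z 140 15 x [101. 110. 117.] y 2.3
  z 150 12 x [100. 108. 141.] y 6.4
  z 160 20 x [104. 131. 144.] y 7.1
  z 170 30 x [101. 130. 143.] y 8.0
  z 180 10 x [108. 142. 144.] y 6.1
top around tool: z lo [232. 234. 237. 244. 246. 247. 248. 250. 250. 251. 251. 253.]
  z 90 1 x [116. 116. 116.] y 13.8
```

send_rows --steps '[[[0.23,0,0,0,0],[0.23,0,0.08,0,0],[0.22,0,0.1,0,0],[0.23,0,0.14,0,0],[0.22,0,0.17,0,0]]]'

```text
time_s: 22.07
ee_pos: [552.2, -213.0, 103.1]
ee_rot: [-179.9, 0.6, -172.2]
force: [6.4, 3.0, 7.1]
gripper_width: 0.4
gripper_force: 4.8
```

```bash
python3 look2.py p
```

```text
22.0667 tcp in box [ 81.  -1. 103.] [6. 3. 7.] 0.4303550116338364
scene around tool: z lo [104. 104. 104. 105. 105. 106. 106. 107. 107. 108. 108. 108.]
 x [ 56.  88. 102.]  y [-11.   7.  13.]
  z 70 6 x [118. 122. 126.] y -10.5
  z 80 9 x [106. 123. 125.] y 9.8
  z 90 16 x [ 96. 111. 123.] y -2.4
  z 100 9 x [ 58.  95. 100.] y 7.9
  z 110 25 x [49. 85. 95.] y 4.9
  z 120 22 x [56. 81. 89.] y 5.7
  z 130 20 x [58. 73. 87.] y 7.0
  z 140 27 x [ 53.  68. 101.] y 6.8
  z 150 25 x [ 60.  90. 100.] y 6.7
  z 160 27 x [ 66.  95. 101.] y 8.4
  z 170 27 x [ 67.  96. 102.] y 8.8
  z 180 14 x [ 77.  97. 101.] y 6.4
top around tool: z lo [104. 105. 106. 106. 107. 108. 108. 109. 109. 110. 110. 111.]
 x [80. 89. 96.]  y [1. 7. 9.]
  z 80 2 x [100. 100. 101.] y 11.0
  z 90 9 x [101. 104. 110.] y 12.7
  z 100 9 x [81. 91. 97.] y 8.6
  z 110 5 x [79. 86. 89.] y 6.7
```

Arm at about 0.8 rad and following well. Continuing round the arc.

send_rows --steps '[[[0.12,0,0.15,0,0],[0.11,0,0.15,0,0],[0.08,0,0.18,0,0],[0.06,0,0.17,0,0],[0,0,0,0,0]]]'

```text
time_s: 22.58
ee_pos: [531.7, -215.7, 74.2]
ee_rot: [-180.0, -0.2, -172.1]
force: [-2.3, 0.6, 5.5]
gripper_width: 0.7
gripper_force: 2.1
```

send_rows --steps '[[[0.04,0,0.15,0,0],[0.03,0,0.12,0,0],[0.02,0,0.1,0,0],[0,0,0,0,0]]]'

```text
time_s: 22.92
ee_pos: [527.8, -216.3, 59.4]
ee_rot: [-180.0, -0.3, -172.1]
force: [-3.5, -0.4, 5.6]
gripper_width: 0.4
gripper_force: 2.3
```

```bash
python3 look2.py q
```

```text
22.9167 tcp in box [57. -1. 59.] [-4. -0.  6.] 0.37153575682957746
scene around tool: z lo [60. 60. 60. 60. 60. 60. 60. 60. 61. 61. 61. 61.]
 x [ 8. 62. 99.]  y [-28.   8.  30.]
  z 70 19 x [ 51.  62. 126.] y 4.7
  z 80 19 x [ 28.  80. 126.] y 7.5
  z 90 47 x [ 32.  61. 126.] y 7.7
  z 100 23 x [32. 67. 77.] y 6.7
  z 110 20 x [42. 70. 77.] y 7.9
  z 120 24 x [47. 74. 78.] y 8.2
  z 130 22 x [42. 74. 77.] y 5.9
  z 140 27 x [41. 72. 78.] y 9.7
  z 150 14 x [44. 74. 78.] y 10.8
  z 180 6 x [94. 95. 96.] y 0.7
top around tool: z lo [60. 60. 60. 60. 60. 61. 61. 61. 61. 62. 62. 62.]
 x [ 12.  60. 106.]  y [-30.  17.  31.]
  z 80 5 x [ 72. 101. 120.] y 9.2
  z 90 19 x [ 65. 104. 118.] y 9.8
```

send_rows --steps '[[[0,0,0.08,0,0],[0,0,0,0,0]]]'

```text
time_s: 23.18
ee_pos: [527.3, -216.4, 56.3]
ee_rot: [-180.0, -0.3, -172.1]
force: [-4.7, -0.2, 6.2]
gripper_width: 0.5
gripper_force: 3.0
```

send_rows --steps '[[[0,0,0.05,0,0],[0,0,0,0,0]]]'

```text
time_s: 23.35
ee_pos: [527.1, -216.4, 54.7]
ee_rot: [-180.0, -0.4, -172.1]
force: [-6.3, -0.6, 9.8]
gripper_width: 0.8
gripper_force: 4.5
```

send_rows --steps '[[[0,0,0.05,0,0],[0,0,0,0,0]]]'

```text
time_s: 23.52
ee_pos: [526.9, -216.5, 53.3]
ee_rot: [-180.0, -0.4, -172.1]
force: [-7.2, -1.1, 13.4]
gripper_width: 0.3
gripper_force: 6.3
```

Foot engaged and the force is rising. A little more at a time.

send_rows --steps '[[[0,0,0.05,0,0],[0,0,0,0,0]]]'

```text
time_s: 23.68
ee_pos: [526.8, -216.5, 52.0]
ee_rot: [-180.0, -0.4, -172.1]
force: [-8.7, -1.0, 17.0]
gripper_width: 0.5
gripper_force: 8.5
```

send_rows --steps '[[[0,0,0.04,0,0],[0,0,0,0,0]]]'

```text
time_s: 23.85
ee_pos: [526.8, -216.5, 51.5]
ee_rot: [-180.0, -0.4, -172.1]
force: [-10.5, 0.1, 24.5]
gripper_width: 0.4
gripper_force: 11.9
```

send_rows --steps '[[[0,0,0.04,0,0],[0,0,0,0,0]]]'

```text
time_s: 24.02
ee_pos: [526.9, -216.6, 51.4]
ee_rot: [-179.9, -0.3, -172.1]
force: [-12.8, 1.4, 32.4]
gripper_width: 0.5
gripper_force: 16.2
```

The position stopped while the force rose (51.5→51.4 mm, 24→32 N): the arm is at its stop. Retreating straight up.

send_rows --steps '[[[0,0,-0.1,0,0],[0,0,-0.5,0,0],[0,0,-0.9,0,0],[0,0,-0.9,0,0],[0,0,-0.9,0,0]]]'

```text
time_s: 24.43
ee_pos: [528.3, -215.7, 179.6]
ee_rot: [180.0, -0.2, -172.1]
force: [0.3, 0.5, -0.1]
gripper_width: 0.5
gripper_force: 0.0
```

send_rows --steps '[[[0.8,0,-0.5,0,0],[0.8,0,-0.5,0,0],[0.8,0,0,0,0],[0.8,0,0,0,0],[0,0,0,0,0]]]'

```text
time_s: 24.85
ee_pos: [397.0, -232.9, 218.9]
ee_rot: [180.0, -0.3, -172.3]
force: [-0.4, 0.1, -0.6]
gripper_width: 0.5
gripper_force: 0.0
```

```bash
python3 look2.py r; python3 look.py s
python3 - <<'E'
from h import *
t=load("scene_s.npz")
cv2.imwrite("pics/fin.png",cv2.resize(t["pixels"][105:225,210:340,::-1],None,fx=5,fy=5,interpolation=2))
E
```

```text
24.85 tcp in box [-75.   0. 219.] [-0.  0. -1.] 0.4940353098792985
scene around tool: z lo [258. 259. 260. 260. 261. 264. 264. 265. 265. 265. 266. 266.]
 x [-89. -59. -53.]  y [-11.   8.  14.]
  z 70 19 x [ 36.  61. 126.] y 7.5
  z 80 45 x [ 11.  58. 125.] y 7.7
  z 90 28 x [ 34.  61. 125.] y 4.5
  z 100 2 x [ 72.  92. 111.] y -1.2
top around tool: z lo [263. 265. 267. 267. 268. 269. 270. 332. 332. 333. 333. 334.]
  z 70 1 x [88. 88. 88.] y 8.5
  z 80 50 x [ 23.  38. 100.] y 6.5
  z 90 55 x [ 23.  55. 118.] y 1.3
  z 100 1 x [106. 106. 106.] y -13.1
24.95 [ 401.9 -233.2  218.8] [-180.    -0.1 -172.2] [0.4 0.2 0.1] 0.18531688881418262
tcp in box [-70.3  -0.6 218.8]
scene 1208 714 tilt x,y deg [-0.2  0.3] z0 64.42016368529723 x range [-69.  -64.5  74.7  79.5] y [-66.8 -63.2  66.6  69.3]
top 1768 1112 tilt x,y deg [0.8 0.2] z0 64.60900568424883 x range [-64.4 -60.5  67.3  71.3] y [-66.1 -62.6  65.8  68.6]
```

View pics/fin.png

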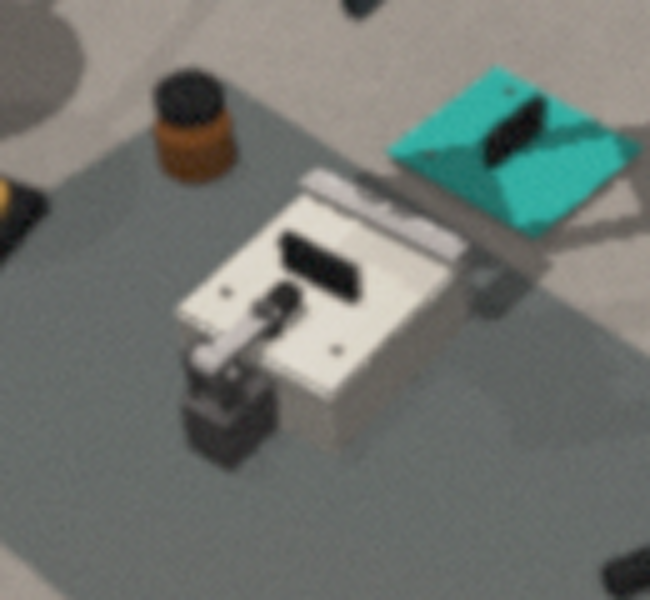

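The cover lies flat under the keeper with the clamp arm level across it, foot pressed. The robot touches nothing, so I'm handing in.

```bash
python3 -c "
from workcell import env
print(env.job_done())"
```

```text
the job is handed in; nothing more can be done
None
```

I've handed in the job at about 25 s: the larger cover is hooked under the keeper and flat on the rim, and the clamp arm was then pushed over and pressed to its stop; the verdict was not shown.

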